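# Change the polarimeter tube and seat it against the window

### The job

The short glass tube is still in the polarimeter: take it out and lay it on the empty tube rest. Then lay the long tube in the polarimeter's V-groove, push it gently along the groove until its end is fully home against the stop under the hood at the detector end, and close the lid. The tubes are glass, so do not drop them on the bench or ram the stop, and leave the other things on the bench where they stand.

Things in the scene. Friction and masses are not known exactly. Their poses are not given: they have to be found in the camera images.
- polarimeter: White bench instrument, 525 x 275 x 140 mm, fixed, on the robot's left. Origin on the bench below the groove; x runs along the groove from the lamp housing to the detector housing, y from the worker's front side to the lid hinge, z up. Open sample chamber from x = -140 mm (lamp housing wall) to +125 mm (detector housing wall), y = -50 to +120 mm, floor at z = 70 mm; its front sill is 90 mm high.
- groove (a point): Point at polarimeter x = 0, y = 0, z = 105 mm (same axes), on the axis of a tube lying in the chamber's 90 degree aluminium V-groove (both tubes have 30 mm end caps). The groove runs along y = 0 from x = -140 to +155 mm, 23 mm wide over its lips; bottom of the V at z = 84 mm, lips at z = 95 mm. The lamp and detector housings beyond its ends and the rear deck (y over 120 mm) are 140 mm high.
- hood (a point): Middle of the hood's roof, polarimeter x = +144, y = 0, z = 134 mm. From the detector housing wall (x = +125 mm) the groove runs on for 30 mm under this hood (tunnel 44 mm wide, roof underside at z = 128 mm) to the stop, so the last 30 mm are reached only by sliding the tube along the groove.
- stop (a point): Centre of the face of the rigid steel window plate that is the stop: polarimeter x = +155, y = 0, z = 105 mm, same axes. The long tube is home when its end touches it (its middle at x = +55 mm). Ramming it with more than 40 N would crack the tube's end window; the tube slides in the groove at about 1 to 3 N.
- lid (a joint): Chamber lid, angle in rad: 0 shut, 1.85 its open limit (leaning 16 degrees back from upright). Hinge line along the polarimeter's x at y = +120, z = 140 mm. White panel 261 mm (x) by 171 mm, 5 mm thick, 0.3 kg, with a 48 mm lip inward along its free edge (just below the tab and level when open). Damped, light friction: swung forward below about 1.3 rad it sinks shut by itself in about 2 s; behind about 1.6 rad it stays open.
- lid_tab (a point): Centre of the grey finger tab at the middle of the lid's free edge, 184 mm from the hinge line and 5 mm outside its plane: 80 mm along x, 10 mm thick, 24 mm from the lid's edge to its tip. With the lid open it is the highest part (tip at about z = 330 mm) and nearly upright: hook it from behind, or straddle it from above, and pull it towards the chamber.
- long_tube_mid (a point): Middle of the long tube, on its axis; x along the tube. 200 mm long, glass 26 mm thick with a 14 mm long steel cap of 30 mm diameter at each end, both ends alike, 0.19 kg. Starts lying in one of the two tube rests.
- short_tube_mid (a point): Middle of the short tube, on its axis; x along the tube. Same make, 100 mm long, 0.11 kg. Starts lying somewhere in the polarimeter's groove.
- rest_a: Tube rest on which the long tube starts: grey foot 230 x 64 x 12 mm, fixed, with a 220 mm long aluminium V-groove along its x, 23 mm wide over the lips, bottom of the V at z = 29 mm, lips at 40 mm. Origin at the centre of its underside. A tube lies in it with its axis at z = 50 mm.
- rest_b: The other, empty tube rest, the same in every way. Either rest may be the nearer to the polarimeter.
- jar_a_mid (a point): Middle of a sample jar, white with red cap, 45 mm across, 64 mm high, standing beside the other end of the long tube on rest_a.
- jar_b_mid (a point): Middle of a like jar beside rest_b.
- amber_bottle_mid (a point): Middle of an amber bottle with blue cap, 72 mm across, 160 mm high, standing close beside one end of the long tube on rest_a (a gripper's body can strike it: grasp the tube clear of it).
- flask_mid (a point): Middle of a volumetric flask with blue stopper, 84 mm across, 194 mm high.
- beaker_mid (a point): Middle of an empty glass beaker, 64 mm across, 75 mm high.
- wash_bottle_mid (a point): Middle of a white wash bottle with blue cap, 60 mm across, 142 mm to the cap and 183 mm to the top of its spout.
- window: The stop plate itself, 8 x 44 x 58 mm, fixed in the polarimeter; its origin is the point 'stop'.
There are look-alikes about, which are no part of the job. Leave any brown or red look-alike of the part that bears short_tube_mid alone.

How it is judged:
By the outcome, as a careful person would: the job done as asked, in the order asked, and still so for the second after the job is handed in, with the robot touching nothing.
It also fails if it takes over 72 s, if anything falls off the work surface, if the arm or the gripper's body presses on something with over 40 N, if the wrist force passes 120 N, or if a joint passes its speed limit or range.

### The arm

A 7-joint arm with a two-finger parallel gripper is mounted at the origin on the work surface. World frame = base frame: x ahead of the robot, y to its left, z up, the work surface at z = 0. Lengths are in m, angles in rad, forces in N, time in s.
With the tool pointing down it reaches from about 0.4 to 0.85 m from the base axis. Payload 4.5 kg.
Tool frame: the origin (TCP) lies at the very end of the fingers, on their centre line; the grasp point (between the pads) lies 19 mm behind it (tcp_to_grasp is the z of the grasp point in the tool frame, in m); z points along the fingers, y is the line along which they close (so a half turn about z gives the same grasp; the last joint's range is limited). The gripper opens to 88 mm and grips with 3 to 60 N. Pads are 18 mm wide; open, the fingers measure 123 mm over their backs; the gripper's body (75 mm by 187 mm) begins 45 mm behind the grasp point.
Start: joints at [-1.288, 0.689, -0.195, 1.565, 0.157, 0.902, -0.215], TCP at [0.154, 0.606, 0.239] pointing down, gripper open.
Joint ranges: [-3.01, 3.01], [-0.46, 2.08], [-1.47, 1.51], [0.13, 2.56], [-1, 4.14], [0.04, 2.09], [-2.66, 2.66]. Speed limits (rad/s): [2.57, 2.57, 3.14, 3.14, 3.14, 3.14, 3.14].

### API

Orientations are given as a unit quaternion [x, y, z, w].
In Python, from plant import * gives the robot as it stands. The module is installed in compiled form; this text tells all that it offers.
- The arm moves only by the shell command python3 -m jog 'ROWS' [OPENING] [FORCE]. ROWS is JSON, a list that holds one entry, the list of rows, each a list of 6 numbers: the shift along the tool's x, y, z in m, then the turn, a rotation vector about the tool's x, y, z in rad. In form: [[[dx, dy, dz, ax, ay, az], ...]]. A call has 1 to 12 rows; each row shifts and turns the commanded pose from where the row before left it, along the tool's axes as they then stand; what a row does not reach is not made up. A row lasts 1/8 s, in which the tool goes at most 62.5 mm and 10.7 degrees, less where a joint would pass 70% of its speed; a pose out of reach is approached as far as the arm can. A call with a gripper value outside its range is refused whole. OPENING is the finger opening in m, from 0 to 0.0881, set as the call begins (- or left out, the last holds). The fingers move at their own pace and stop on an object; FORCE is the grip in N (left out, the last holds). Time passes only in rows, so rows that do not move let the fingers close. It gives the time, the measured TCP pose, the force, the opening and the grip force at its end, in the units of the state.
- get_state(): the state, without advancing time (a new reading comes with each control period).
- snapshot(name): name is "side" or "top"; returns a dict with "frame" (400x640x3 uint8, red, green, blue), "mtx" (3x3 intrinsics, pixels), "D" ([k1, k2, p1, p2, k3] as OpenCV has them; the pictures are not rectified), "xyz" and "orientation" of the camera in the world. Camera axes: x right, y down, z forward; pixel columns grow to the right and rows downward; lengths in m; the calibration is good to about 2 mm. A picture is of the moment at which its call begins. There is no depth.
- finish_job(): hands the job in; it is judged then, once.
The state is a dict: "clock": time; "q": joint angles; "qd": joint speeds; "joint_torque": joint torques, N m; "tool_pos": TCP position; "eef_rot": TCP orientation; "contact_force": force on the tool from outside, world axes, zero at the start; "moment": the same for the moment, N m; "opening": opening from 0.0 (shut) to 1.0 (fully open); "finger_force": force on a finger pad.
Only numpy, scipy, OpenCV 4.12 (cv2) and the standard library are available. Lean on these libraries where they do the work, as an engineer would, in place of code of your own. Each camera call takes 0.05 s, during which the arm holds its last target. There are 200 camera calls.

## Working session

There is one attempt and no reset: what is moved stays moved. The work goes in short steps, Python scripts to look and compute and a shell command to move; the robot and the scene stay as the last step left them, time stands still between calls to the robot, and variables do not carry over. Pictures are saved under pics/ and viewed, at most 10 in all, crops included, and the job is handed in when it is done.

```bash
mkdir -p pics; python3 - <<'E'
from plant import *
import cv2,numpy as np
s=get_state();print({k:np.round(v,3).tolist() for k,v in s.items()})
for n in("side","top"):
    d=snapshot(n);print(n,d["mtx"],d["D"],d["xyz"],d["orientation"])
    cv2.imwrite(f"pics/{n}0.png",d["frame"][:,:,::-1])
E
```

```text
{'clock': 0.0, 'q': [-1.288, 0.69, -0.194, 1.566, 0.157, 0.902, -0.215], 'qd': [0.001, -0.002, 0.001, 0.001, 0.0, 0.001, 0.001], 'joint_torque': [-0.0, -52.756, -1.267, -15.343, -0.053, 0.007, 0.0], 'tool_pos': [0.154, 0.605, 0.238], 'eef_rot': [0.124, 0.992, -0.001, -0.0], 'contact_force': [-0.078, -0.978, -0.079], 'moment': [0.012, 0.026, 0.028], 'finger_force': 0.0, 'opening': 0.999}
side [[480.85329975   0.         316.70716523]
 [  0.         480.85329975 199.06034987]
 [  0.           0.           1.        ]] [0.04961359 0.         0.         0.         0.        ] [ 0.11823226 -0.90276469  0.9976768 ] [ 0.89987205 -0.18250765  0.06805953 -0.39024243]
top [[443.73197422   0.         318.12645644]
 [  0.         443.73197422 197.62571418]
 [  0.           0.           1.        ]] [0.00802227 0.         0.         0.         0.        ] [ 0.31136804 -0.02927994  1.22611941] [-0.70250075  0.70895833 -0.04108778  0.04671805]
```

View pics/side0.png

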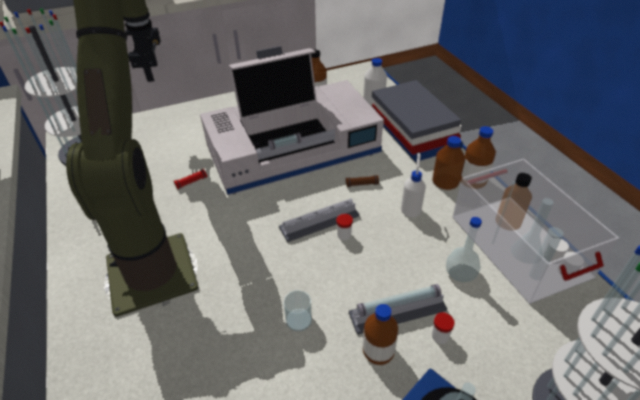

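View pics/top0.png

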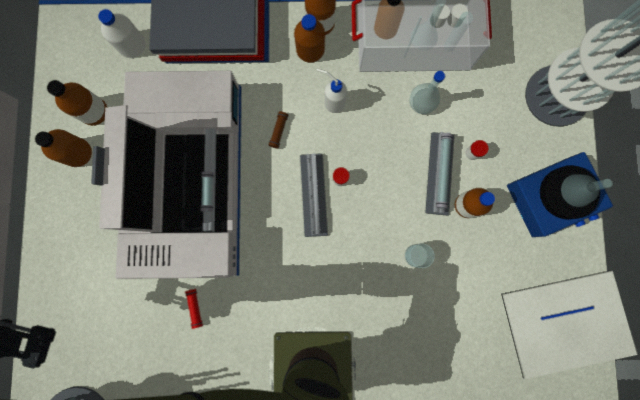

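The top view has image up = world +x and left = +y. It shows the polarimeter at left, with the lamp vents at the bottom (177,255) and the detector at the top. The candidates for the short tube are glass in the groove (208,190), a red look-alike (194,308) and a brown one (278,130). Only the glass one lies in the groove, so that is the one meant. The long tube is on rest_a (440,172) and the empty rest_b is at (314,195). I'll confirm this in enlarged crops.

```bash
cat > h.py <<'E'
from plant import *
import cv2,numpy as np
from scipy.spatial.transform import Rotation as R
def ray(d,p):
    u=cv2.undistortPoints(np.array([[p]],float),d["mtx"],np.array(d["D"],float))[0,0]
    v=R.from_quat(d["orientation"]).apply([u[0],u[1],1]);return np.array(d["xyz"]),v/np.linalg.norm(v)
def plane(d,p,z):
    o,v=ray(d,p);return o+v*(z-o[2])/v[2]
def tri(a,pa,b,pb):
    o,v=ray(a,pa);q,w=ray(b,pb)
    t=np.linalg.lstsq(np.c_[v,-w],q-o,rcond=None)[0];A=o+v*t[0];B=q+w*t[1]
    return (A+B)/2,np.linalg.norm(A-B)
def proj(d,P):
    r=R.from_quat(d["orientation"]).inv();rv=r.as_rotvec();t=r.apply(-np.array(d["xyz"]))
    return cv2.projectPoints(np.array(P,float).reshape(-1,1,3),rv,t,d["mtx"],np.array(d["D"],float))[0][:,0]
def crop(d,x0,y0,x1,y1,s,name):
    cv2.imwrite("pics/"+name,cv2.resize(d["frame"][y0:y1,x0:x1,::-1],None,fx=s,fy=s,interpolation=cv2.INTER_CUBIC))
E
python3 - <<'E'
from h import *
t=snapshot("top");s=snapshot("side")
crop(t,100,60,250,285,2.6,"a.png")
a=cv2.resize(t["frame"][60:285,100:250],None,fx=2.6,fy=2.6);b=cv2.resize(t["frame"][115:255,295:460],None,fx=2.4,fy=2.4)
c=np.zeros((590,800,3),np.uint8);c[:585,:390]=a;c[:336,400:796]=b
cv2.imwrite("pics/ctop.png",c[:,:,::-1])
c=np.zeros((600,800,3),np.uint8)
a=cv2.resize(s["frame"][45:195,195:390],None,fx=2.4,fy=2.4);b=cv2.resize(s["frame"][195:335,270:460],None,fx=2.4,fy=2.4)[:240]
a=cv2.resize(s["frame"][45:195,195:390],(780,600))
cv2.imwrite("pics/cside.png",a[:,:,::-1])
cv2.imwrite("pics/cside2.png",cv2.resize(s["frame"][190:340,270:460],(760,600))[:,:,::-1])
E
```

```text
(no output)
```

View pics/ctop.png

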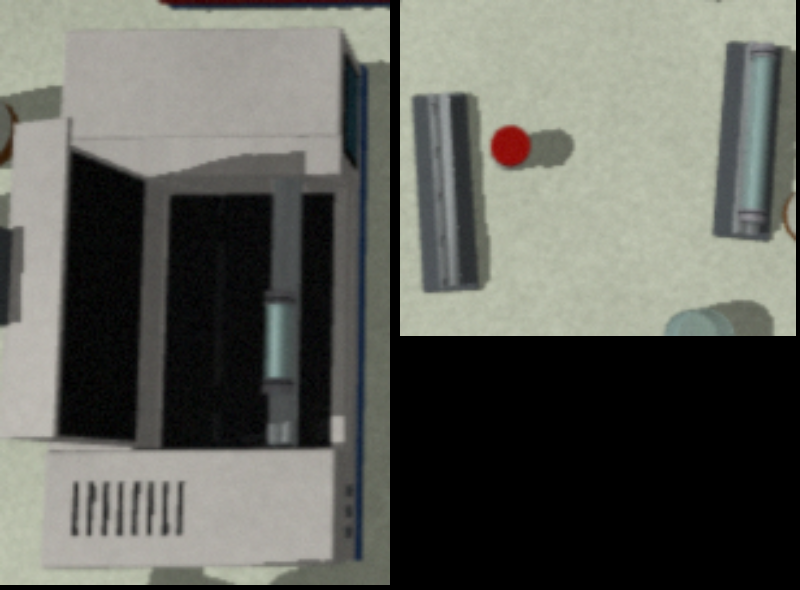

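View pics/cside.png

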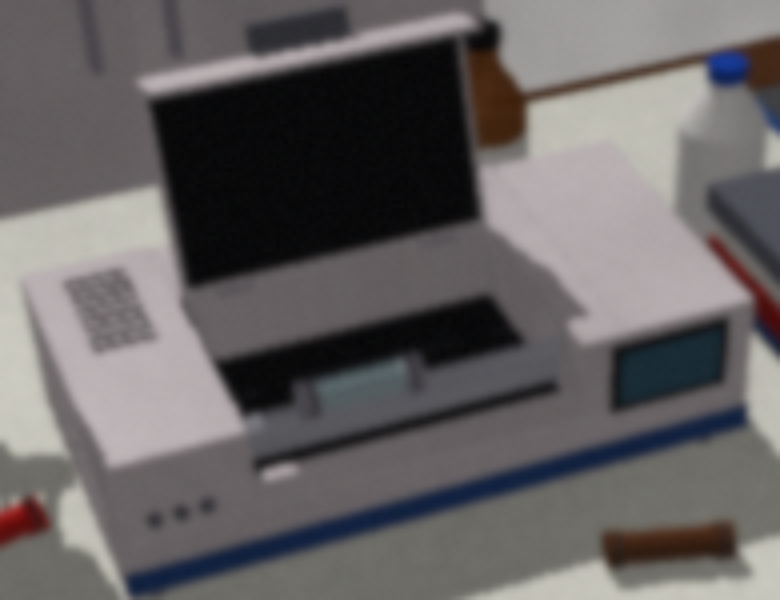

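View pics/cside2.png

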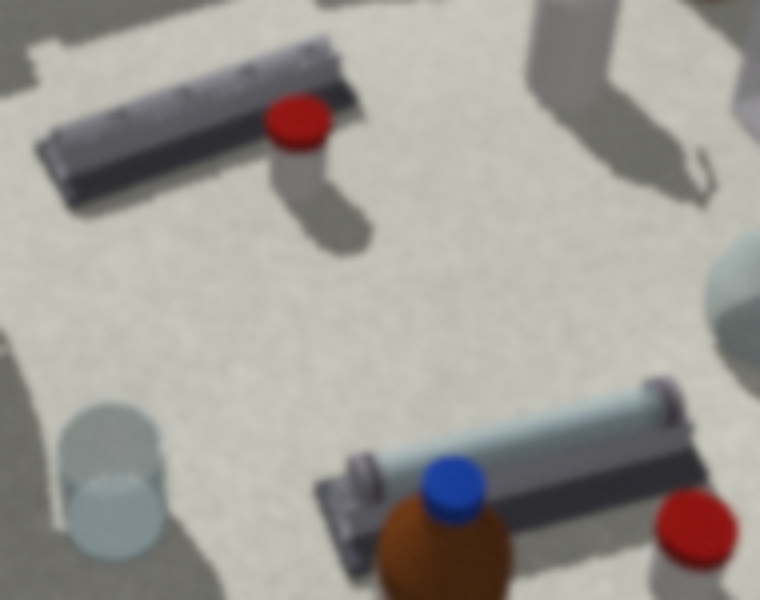

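The crops show glass with steel caps in the groove, at top crop (280,342), or full image about (207,191), so the short tube is confirmed. The long tube lies on rest_a with the bottle at its near end, and rest_b is empty. Now I'll measure from both views.

```bash
cat >> h.py <<'E'
def glass(d,box):
    x0,y0,x1,y1=box;f=d["frame"][y0:y1,x0:x1].astype(int)
    m=((f[:,:,1]-f[:,:,0]>12)&(f[:,:,1]>70)).astype(np.uint8)
    c=max(cv2.findContours(m,0,2)[0],key=cv2.contourArea);r=cv2.minAreaRect(c)
    b=cv2.boxPoints(r)+[x0,y0];e=[np.linalg.norm(b[0]-b[1]),np.linalg.norm(b[1]-b[2])]
    if e[0]>e[1]:p,q=(b[0]+b[3])/2,(b[1]+b[2])/2
    else:p,q=(b[0]+b[1])/2,(b[2]+b[3])/2
    return p,q,r[1]
E
python3 - <<'E'
from h import *
t=snapshot("top");s=snapshot("side")
for n,bt,bs in(("short",(195,165,222,222),(262,125,310,155)),("long",(425,125,462,220),(350,280,450,325))):
    a=glass(t,bt);b=glass(s,bs);print(n,a,b)
    A=sorted(a[:2],key=lambda p:-p[1]);B=sorted(b[:2],key=lambda p:p[0])
    P=[tri(t,x,s,y) for x,y in zip(A,B)];print([ (p.round(4),round(e,4)) for p,e in P],np.linalg.norm(P[0][0]-P[1][0]))
    z=.105 if n=="short" else .05
    Q=[plane(t,x,z) for x in A];print("plane top",np.round(Q,4),"mid",np.mean(Q,0).round(4), "yaw",np.arctan2(*(Q[1]-Q[0])[[1,0]]))
# rests: dark foot mask
for n,(x0,y0,x1,y1) in (("b",(295,145,332,245)),("a",(420,125,462,225))):
    g=t["frame"][y0:y1,x0:x1].max(2);m=(g<130).astype(np.uint8)
    c=max(cv2.findContours(m,0,2)[0],key=cv2.contourArea);r=cv2.minAreaRect(c);b=cv2.boxPoints(r)+[x0,y0]
    print("rest",n,r,[plane(t,p,.012)[:2].round(4).tolist() for p in b])
T=lambda X,Y:(295+(X-400)/2.4,115+Y/2.4)
U=lambda X,Y:(270+X/4,190+Y/4)
print("groove b top z.04", [plane(t,T(*p),.04)[:2].round(4) for p in((441,95),(454,290))])
print("rest_b groove ends tri far-x,near-x",tri(t,T(441,95),s,U(322,42)),tri(t,T(454,288),s,U(52,138)))
for nm,p,z in(("jar b",(341,176),.064),("jar a",(479,149),.064),("amber cap",(487,200),.16)):print(nm,plane(t,p,z).round(3))
C=lambda X,Y:(100+X/2.6,60+Y/2.6);S=lambda X,Y:(195+X/4,45+Y/4)
for nm,p in(("det far hinge? corner",(66,28)),("det far front",(340,28)),("lamp near front",(333,560)),("lamp near back",(44,567)),("lamp wall front",(333,448)),("line front",(305,136)),("notch",(343,175))):print(nm,plane(t,C(*p),.14).round(4))
print("groove ends z.095",plane(t,C(286,178),.095),plane(t,C(282,446),.095))
print("tab tip", tri(t,C(0,275),s,S(297,18)))
print("lamp wall",tri(t,C(333,448),s,S(243,430)),"det far front",tri(t,C(340,28),s,S(750,297)))
E
```

```text
short (array([206.5, 177. ]), array([206.5, 204. ]), (27.0, 9.0)) (array([278.25, 142.25]), array([280.75, 139.75]), (0.7071067094802856, 3.535533905029297))
[(array([0.444 , 0.2612, 0.1077]), np.float64(0.0133)), (array([0.4847, 0.2679, 0.1079]), np.float64(0.0448))] 0.04125321377001978
plane top [[0.4378 0.2634 0.105 ]
 [0.5075 0.265  0.105 ]] mid [0.4727 0.2642 0.105 ] yaw 0.022525713082471793
long (array([441.09955978, 201.00662613]), array([445.25      , 138.75000286]), (9.246142387390137, 62.39482116699219)) (array([367.03288221, 308.94376945]), array([432.71775818, 291.74058437]), (9.811918258666992, 67.90032196044922))
[(array([ 0.4492, -0.3501,  0.0439]), np.float64(0.0051)), (array([ 0.6173, -0.368 ,  0.0431]), np.float64(0.0002))] 0.16899096825546425
plane top [[ 0.4461 -0.3476  0.05  ]
 [ 0.6156 -0.3661  0.05  ]] mid [ 0.5308 -0.3569  0.05  ] yaw -0.10823981809054499
rest b ((20.934001922607422, 49.83392333984375), (82.20802307128906, 28.030601501464844), 86.76029968261719) [[0.5847, 0.0304], [0.5883, -0.0478], [0.3597, -0.0579], [0.3561, 0.0185]]
rest a ((25.447471618652
[... 451 characters left out ...]
-0.082  0.064]
jar a [ 0.583 -0.45   0.064]
amber cap [ 0.435 -0.428  0.16 ]
det far hinge? corner [0.7794 0.4698 0.14  ]
det far front [0.7765 0.1996 0.14  ]
lamp near front [0.2598 0.1981 0.14  ]
lamp near back [0.2558 0.4668 0.14  ]
lamp wall front [0.3637 0.1998 0.14  ]
line front [0.6671 0.2321 0.14  ]
notch [0.6277 0.1945 0.14  ]
groove ends z.095 [0.63830945 0.26125396 0.095     ] [0.36829275 0.25938473 0.095     ]
tab tip (array([0.49603695, 0.42744281, 0.32614557]), np.float64(0.0030473962864878365))
lamp wall (array([0.36344451, 0.20043324, 0.13747173]), np.float64(0.0007775787530559398)) det far front (array([0.77768042, 0.19982395, 0.13846975]), np.float64(0.0010143702671662098))
```

```bash
python3 - <<'E'
from h import *
t=snapshot("top")
g=t["frame"].max(2)
for r in range(150,245,9):print(r,g[r,298:332].tolist())
print("long");f=t["frame"].astype(int)
for r in range(128,218,8):print(r,f[r,424:460,1].tolist())
print("short")
for r in range(168,214,5):print(r,f[r,196:222,1].tolist())
E
```

```text
150 [186, 194, 194, 189, 189, 189, 187, 188, 187, 189, 191, 191, 190, 190, 193, 194, 191, 186, 180, 184, 180, 187, 189, 188, 188, 184, 186, 186, 187, 187, 184, 184, 182, 179]
159 [188, 168, 124, 86, 86, 84, 86, 86, 101, 118, 109, 88, 92, 117, 147, 151, 151, 126, 60, 47, 47, 48, 48, 51, 57, 86, 105, 107, 110, 146, 182, 184, 189, 189]
168 [194, 192, 158, 97, 83, 84, 86, 83, 87, 114, 137, 123, 111, 109, 134, 153, 154, 137, 88, 56, 47, 45, 45, 42, 55, 75, 104, 105, 102, 111, 140, 181, 188, 190]
177 [190, 185, 164, 126, 87, 84, 84, 82, 86, 94, 113, 119, 93, 91, 121, 152, 154, 151, 120, 65, 52, 49, 50, 50, 50, 61, 83, 107, 108, 110, 145, 176, 182, 182]
186 [186, 189, 188, 161, 99, 87, 92, 86, 89, 87, 102, 123, 124, 111, 110, 136, 153, 155, 133, 97, 56, 50, 44, 47, 48, 54, 69, 95, 105, 106, 111, 145, 182, 190]
195 [188, 189, 185, 164, 122, 90, 84, 86, 86, 88, 95, 108, 111, 91, 88, 122, 157, 152, 145, 109, 68, 48, 50, 52, 52, 51, 56, 81, 102, 103, 108, 139, 176, 185]
204 [186, 188, 188, 184, 157, 97, 86, 87, 90, 88, 86, 102, 119, 110, 106, 109, 137, 152, 145, 120, 81, 55, 50, 49, 48, 50, 51,
[... 3156 characters left out ...]
, 87, 84, 78, 72, 64, 38, 9, 16, 15, 15, 10, 12]
188 [11, 5, 16, 13, 10, 30, 72, 111, 146, 166, 157, 134, 118, 95, 86, 79, 84, 78, 61, 39, 16, 15, 13, 4, 8, 13]
193 [9, 12, 9, 7, 18, 38, 74, 120, 146, 162, 154, 136, 107, 94, 85, 86, 82, 78, 63, 38, 12, 13, 14, 8, 10, 10]
198 [8, 7, 11, 4, 12, 44, 87, 118, 151, 166, 151, 133, 108, 96, 88, 82, 73, 78, 59, 26, 11, 12, 8, 5, 10, 8]
203 [6, 13, 9, 15, 13, 49, 86, 123, 156, 166, 152, 125, 108, 94, 85, 80, 79, 72, 60, 28, 7, 8, 8, 13, 10, 6]
208 [20, 7, 15, 14, 26, 52, 61, 61, 69, 66, 66, 64, 60, 60, 59, 56, 59, 70, 56, 19, 8, 14, 14, 12, 17, 17]
213 [6, 10, 2, 13, 10, 6, 21, 54, 75, 78, 78, 79, 79, 79, 79, 74, 74, 73, 56, 10, 5, 10, 6, 10, 11, 12]
```

```bash
python3 - <<'E'
from h import *
t=snapshot("top")
for n,p,z in(("short",(207.3,191),.105),("groove far",(209.9,168.5),.095),("groove near",(209.1,213.5),.095),("restb far",(311.6,159.5),.012),("restb near",(315.8,231.5),.012),("restb c",(313.8,196.5),.012),("restb end far",(311.3,154.3),.012),("restb end near",(316,238),.012)):
    print(n,plane(t,p,z).round(4))
s=get_state();print(R.from_quat(s["eef_rot"]).as_matrix().round(3))
E
```

```text
short [0.4712 0.2621 0.105 ]
groove far [0.5316 0.2593 0.095 ]
groove near [0.4144 0.2588 0.095 ]
restb far [ 0.5703 -0.003   0.012 ]
restb near [ 0.3699 -0.0131  0.012 ]
restb c [ 0.4663 -0.0083  0.012 ]
restb end far [ 0.5851 -0.0022  0.012 ]
restb end near [ 0.3522 -0.0135  0.012 ]
[[-0.969  0.246 -0.   ]
 [ 0.246  0.969 -0.   ]
 [-0.    -0.    -1.   ]]
```

```bash
python3 -m jog '[[[0,0,-0.055,0,0,-0.1],[0,0,-0.055,0,0,-0.1],[0,0,-0.055,0,0,-0.054],[0,0,0,0,0,0],[-0.035,-0.038,0,0,0,0],[-0.035,-0.038,0,0,0,0],[-0.035,-0.038,0,0,0,0],[-0.035,-0.038,0,0,0,0],[-0.035,-0.038,0,0,0,0],[-0.035,-0.038,0,0,0,0],[-0.035,-0.038,0,0,0,0],[-0.035,-0.038,0,0,0,0]]]' 0.055 20
python3 -c "
from h import *
s=get_state();print(s['clock'],s['tool_pos'],R.from_quat(s['eef_rot']).as_matrix().round(3))"
```

```text
clock: 1.9
tool_pos: [0.436, 0.3014, 0.4026]
eef_rot: [-0.002, 1.0, -0.001, -0.001]
contact_force: [1.6, 0.1, -0.3]
opening: 0.623
finger_force: 0.0
1.9 [0.43601474 0.30143664 0.40264573] [[-1.    -0.005 -0.001]
 [-0.005  1.    -0.001]
 [ 0.001 -0.001 -1.   ]]
```

```bash
python3 -m jog '[[[-0.035,-0.0405,0,0,0,0],[0,0,0.03,0,0,0],[0,0,0.055,0,0,0],[0,0,0.055,0,0,0],[0,0,0.055,0,0,0],[0,0,0.05,0,0,0],[0,0,0.025,0,0,0],[0,0,0.015,0,0,0],[0,0,0.01,0,0,0],[0,0,0.008,0,0,0],[0,0,0,0,0,0]]]'
python3 - <<'E'
from h import *
print(get_state()["tool_pos"])
t=snapshot("top");s=snapshot("side")
a=cv2.resize(t["frame"][130:250,150:260],None,fx=3.6,fy=3.6);b=cv2.resize(s["frame"][70:190,240:340],None,fx=3.6,fy=3.6)
cv2.imwrite("pics/g1.png",np.hstack([a,b])[:,:,::-1])
E
```

```text
clock: 3.28
tool_pos: [0.4707, 0.263, 0.1008]
eef_rot: [-0.003, 1.0, 0.0, 0.0]
contact_force: [-0.5, 0.2, -0.6]
opening: 0.624
finger_force: 0.0
[0.47073859 0.26299493 0.10079097]
```

View pics/g1.png

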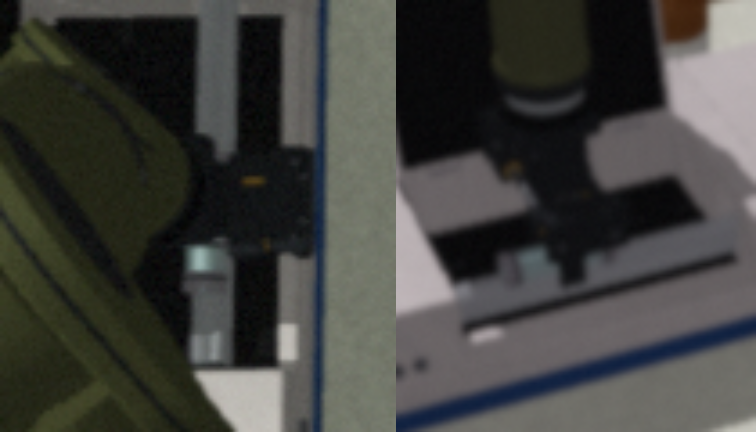

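The view shows the front finger at side-view crop (570,270), in front of the glass. The tube lies between the fingers and slightly to the lamp side. Next I'll close the fingers.

```bash
python3 -m jog '[[[0,-0.001,0.001,0,0,0],[0,0,0,0,0,0],[0,0,0,0,0,0],[0,0,0,0,0,0]]]' 0.015 20
```

```text
clock: 3.88
tool_pos: [0.4708, 0.2637, 0.1]
eef_rot: [-0.003, 1.0, 0.001, 0.0]
contact_force: [-1.8, 4.2, 1.2]
opening: 0.291
finger_force: 20.0
```

```bash
python3 -m jog '[[[0,0.002,-0.005,0,0,0],[0,0,-0.02,0,0,0],[0,0,-0.04,0,0,0],[0,0,-0.045,0,0,0],[0,-0.03,-0.02,0,0,0],[0,-0.048,0,0,0,0],[0,-0.048,0,0,0,0],[0,-0.048,0,0,0,0],[0,-0.048,0,0,0,-0.045],[0,-0.035,0,0,0,0],[0,-0.016,0,0,0,0],[0,0,0,0,0,0]]]'
python3 -c "
from h import *
s=get_state();print(s['tool_pos'],R.from_quat(s['eef_rot']).as_matrix().round(3))"
```

```text
clock: 5.38
tool_pos: [0.4742, -0.0096, 0.2297]
eef_rot: [-0.024, 1.0, -0.0, -0.0]
contact_force: [-0.2, 0.7, -0.4]
opening: 0.288
finger_force: 20.0
[ 0.47420958 -0.00961185  0.2296997 ] [[-0.999 -0.048 -0.   ]
 [-0.048  0.999 -0.   ]
 [ 0.    -0.    -1.   ]]
```

```bash
python3 -m jog '[[[0,0.003,0.03,0,0,0],[0,0,0.045,0,0,0],[0,0,0.045,0,0,0],[0,0,0.03,0,0,0],[0,0,0.012,0,0,0],[0,0,0.006,0,0,0],[0,0,0.004,0,0,0],[0,0,0,0,0,0]]]'
python3 - <<'E'
from h import *
t=snapshot("top");s=snapshot("side")
a=cv2.resize(t["frame"][140:250,270:370],None,fx=3.6,fy=3.6);b=cv2.resize(s["frame"][150:260,260:370],None,fx=3.6,fy=3.6)
cv2.imwrite("pics/g2.png",np.hstack([a,b])[:,:,::-1])
E
```

```text
clock: 6.38
tool_pos: [0.4747, -0.0059, 0.0582]
eef_rot: [-0.025, 1.0, 0.0, 0.001]
contact_force: [-0.1, 0.1, -0.2]
opening: 0.293
finger_force: 20.0
```

View pics/g2.png

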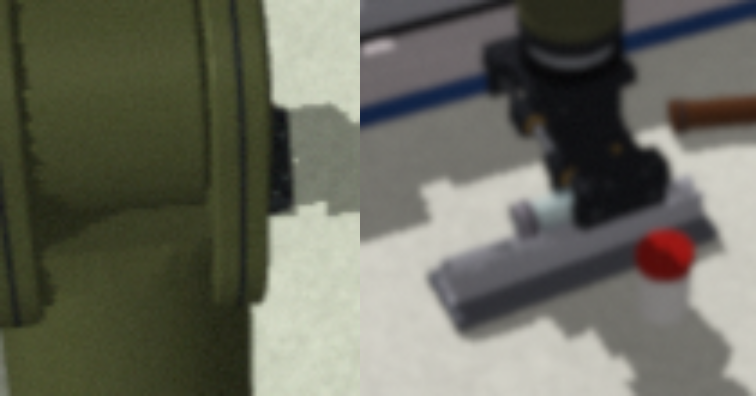

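The side view shows the tube held just above rest_b's groove, with its near cap at crop (525,218). It is parallel to the groove and clear of the jar. Now I'll lower it gently.

```bash
python3 -m jog '[[[0,0,0.004,0,0,0],[0,0,0.003,0,0,0],[0,0,0.002,0,0,0],[0,0,0.001,0,0,0],[0,0,0,0,0,0]]]'; python3 -m jog '[[[0,0,0.002,0,0,0],[0,0,0.0,0,0,0]]]'
```

```text
clock: 7.1
tool_pos: [0.4742, -0.0059, 0.0476]
eef_rot: [-0.025, 1.0, 0.0, -0.0]
contact_force: [-0.5, -0.6, -1.2]
opening: 0.29
finger_force: 20.0
clock: 7.35
tool_pos: [0.4742, -0.006, 0.0456]
eef_rot: [-0.025, 1.0, 0.0, -0.0]
contact_force: [0.4, -0.2, -1.0]
opening: 0.292
finger_force: 20.0
```

```bash
python3 -m jog '[[[0,0,0.0015,0,0,0],[0,0,0.0,0,0,0]]]';python3 -m jog '[[[0,0,0.001,0,0,0],[0,0,0.0,0,0,0]]]'
```

```text
clock: 7.6
tool_pos: [0.4743, -0.0062, 0.0449]
eef_rot: [-0.025, 1.0, -0.0, 0.0]
contact_force: [-1.4, -0.1, 7.2]
opening: 0.285
finger_force: 20.0
clock: 7.85
tool_pos: [0.4743, -0.0062, 0.0447]
eef_rot: [-0.025, 1.0, -0.0, 0.001]
contact_force: [-2.1, -0.3, 18.0]
opening: 0.285
finger_force: 20.0
```

```bash
python3 -m jog '[[[0,0,-0.001,0,0,0],[0,0,0,0,0,0],[0,0,0,0,0,0]]]' 0.05; python3 -m jog '[[[0,0,-0.015,0,0,0],[0,0,-0.04,0,0,0],[0,0,-0.055,0,0,0],[0,0,-0.055,0,0,0],[-0.0075,-0.05,-0.03,0,0,0],[-0.0075,-0.051,0,0,0,0],[-0.0075,-0.051,0,0,0,0],[-0.0075,-0.051,0,0,0,0],[-0.0075,-0.05,0,0,0,0],[-0.0075,-0.05,0,0,0,0],[-0.007,-0.05,0,0,0,0],[0,0,0,0,0,0.158]]]' 0.055
python3 - <<'E'
from h import *
t=snapshot("top");f=t["frame"]
g=glass(t,(295,165,335,225));print(g,plane(t,g[0],.05),plane(t,g[1],.05))
s=get_state();print(s['tool_pos'],R.from_quat(s['eef_rot']).as_matrix().round(3))
E
```

```text
clock: 8.22
tool_pos: [0.4742, -0.006, 0.044]
eef_rot: [-0.025, 1.0, 0.0, -0.0]
contact_force: [0.6, 0.3, -0.0]
opening: 0.563
finger_force: 0.0
clock: 9.72
tool_pos: [0.5422, -0.3618, 0.2378]
eef_rot: [0.06, 0.998, -0.001, -0.001]
contact_force: [0.4, 0.6, -0.1]
opening: 0.624
finger_force: 0.0
(array([311.41034746, 177.97586155]), array([312.94827557, 204.12068748]), (26.190021514892578, 8.92574691772461)) [ 0.51167901 -0.00294953  0.05      ] [ 0.44099042 -0.00657423  0.05      ]
[ 0.54285419 -0.35842964  0.23800559] [[-0.993  0.121 -0.001]
 [ 0.121  0.993  0.   ]
 [ 0.001 -0.    -1.   ]]
```

```bash
python3 -m jog '[[[0,0,0.03,0,0,0],[0,0,0.05,0,0,0],[0,0,0.04,0,0,0],[0,0,0.01,0,0,0],[0,0,0,0,0,0]]]'
python3 - <<'E'
from h import *
s=get_state();print(s['tool_pos'],R.from_quat(s['eef_rot']).as_matrix().round(3)[:,1])
t=snapshot("top");s=snapshot("side")
a=cv2.resize(t["frame"][115:225,400:500],None,fx=3.6,fy=3.6);b=cv2.resize(s["frame"][230:340,340:460],None,fx=3.6,fy=3.6)
cv2.imwrite("pics/g3.png",np.hstack([a,b])[:,:,::-1])
E
```

```text
clock: 10.4
tool_pos: [0.5441, -0.3555, 0.1093]
eef_rot: [0.053, 0.999, 0.0, -0.0]
contact_force: [-0.3, 0.6, 0.0]
opening: 0.628
finger_force: 0.0
[ 0.54411824 -0.35552925  0.1093378 ] [0.106 0.994 0.   ]
```

View pics/g3.png

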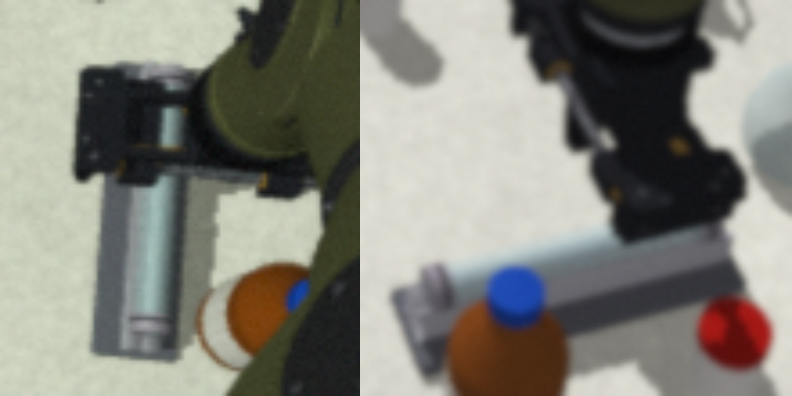

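The fingers straddle the long tube on its far half, with the bottle clear at top crop (270,300). Next I'll descend and grip.

```bash
python3 -m jog '[[[0,-0.001,0.03,0,0,0],[0,0,0.018,0,0,0],[0,0,0.01,0,0,0],[0,0,0.006,0,0,0],[0,0,0,0,0,0]]]';  python3 -m jog '[[[0,0,0,0,0,0],[0,0,0,0,0,0],[0,0,0,0,0,0],[0,0,0,0,0,0]]]' 0.015 30
```

```text
clock: 11.12
tool_pos: [0.5439, -0.357, 0.0452]
eef_rot: [0.054, 0.999, 0.0, 0.0]
contact_force: [0.6, 0.9, 0.3]
opening: 0.625
finger_force: 0.0
clock: 11.62
tool_pos: [0.5437, -0.3593, 0.0457]
eef_rot: [0.055, 0.999, -0.002, 0.0]
contact_force: [-0.1, -5.5, 1.7]
opening: 0.285
finger_force: 30.0
```

```bash
python3 -m jog '[[[0,-0.002,-0.005,0,0,0],[0,0,-0.02,0,0,0],[0,0,-0.04,0,0,0],[0,0,-0.05,0,0,0],[0,0,-0.05,0,0,0],[0,0,-0.03,0,0,0],[0,0,0,0,0,-0.06],[0,0.02,0,0,0,-0.053],[0.002,0.04,0,0,0,0],[0.002,0.045,0,0,0,0],[0.002,0.045,0,0,0,0],[0.002,0.045,0,0,0,0]]]'; python3 -m jog '[[[0.002,0.045,0,0,0,0],[0.003,0.045,0,0,0,0],[0.003,0.045,0,0,0,0],[0.003,0.045,0,0,0,0],[0.003,0.045,0,0,0,0],[0.003,0.045,0,0,0,0],[0.003,0.045,0,0,0,0],[0.003,0.045,0,0,0,0],[0.003,0.04,0,0,0,0],[0,0.02,0,0,0,0],[0,0,0,0,0,0]]]'
python3 -c "
from h import *
s=get_state();print(s['tool_pos'],R.from_quat(s['eef_rot']).as_matrix().round(3))"
```

```text
clock: 13.12
tool_pos: [0.5346, -0.1601, 0.2402]
eef_rot: [-0.004, 1.0, 0.001, -0.001]
contact_force: [-0.3, -0.2, -1.8]
opening: 0.282
finger_force: 30.0
clock: 14.5
tool_pos: [0.5063, 0.2572, 0.2401]
eef_rot: [-0.004, 1.0, 0.0, -0.0]
contact_force: [0.2, -1.2, -1.8]
opening: 0.282
finger_force: 30.0
[0.50632237 0.25723779 0.24014255] [[-1.    -0.009 -0.001]
 [-0.009  1.     0.   ]
 [ 0.001  0.    -1.   ]]
```

```bash
python3 -m jog '[[[-0.004,0.007,0.02,0,0,0.003],[0,0,0.04,0,0,0],[0,0,0.03,0,0,0],[0,0,0.02,0,0,0],[0,0,0.008,0,0,0],[0,0,0,0,0,0],[0,0,0,0,0,0]]]'
python3 - <<'E'
from h import *
t=snapshot("top")
f=t["frame"].astype(int)
for r in range(150,226,4):print(r,f[r,198:218,1].tolist())
print(proj(t,[[.597,.264,.128],[.397,.264,.128],[.51,.264,.128]]))
E
```

```text
clock: 15.38
tool_pos: [0.512, 0.2628, 0.1229]
eef_rot: [-0.001, 1.0, 0.0, 0.001]
contact_force: [-0.4, 0.2, -3.0]
opening: 0.285
finger_force: 30.0
150 [31, 13, 13, 17, 16, 16, 19, 11, 20, 51, 90, 87, 89, 92, 88, 87, 84, 61, 29, 13]
154 [31, 32, 21, 9, 15, 18, 22, 16, 12, 22, 31, 36, 34, 31, 27, 30, 29, 24, 14, 11]
158 [26, 26, 26, 12, 15, 9, 9, 20, 18, 14, 10, 13, 15, 16, 22, 14, 20, 17, 16, 20]
162 [35, 36, 14, 8, 7, 4, 8, 15, 16, 6, 11, 16, 10, 18, 20, 21, 19, 19, 24, 21]
166 [35, 36, 28, 13, 13, 9, 11, 14, 12, 19, 10, 18, 8, 15, 11, 14, 16, 16, 15, 13]
170 [39, 38, 37, 29, 27, 15, 18, 16, 13, 13, 19, 15, 10, 15, 18, 16, 19, 12, 12, 10]
174 [33, 32, 37, 32, 32, 28, 17, 14, 17, 18, 18, 18, 18, 18, 22, 17, 16, 19, 19, 15]
178 [34, 34, 39, 41, 41, 47, 50, 30, 30, 31, 33, 30, 23, 20, 15, 23, 28, 42, 48, 45]
182 [29, 36, 35, 35, 59, 119, 135, 84, 44, 28, 25, 26, 25, 27, 20, 25, 21, 16, 19, 14]
186 [38, 29, 36, 48, 115, 161, 167, 147, 127, 108, 99, 92, 88, 88, 85, 82, 68, 36, 21, 11]
190 [40, 38, 39, 42, 77, 138, 161, 147, 128, 108, 101, 92, 91, 83, 84, 81, 70, 35, 17, 9]
194 [58, 50, 46, 41, 39, 31, 45, 89, 114, 105, 94, 92, 90, 90, 82, 86, 71, 38, 12, 9]
198 [49, 49, 51, 53, 45, 38, 41, 35, 40, 54, 75, 86, 90, 89, 87, 83, 65, 23, 12, 5]
202 [45, 51, 49, 52, 51, 47, 47, 42, 37, 40, 35, 39, 54, 83, 88, 82, 65, 29, 16, 13]
206 [30, 19, 31, 41, 44, 51, 48, 47, 48, 43, 38, 35, 36, 52, 67, 77, 67, 30, 16, 13]
210 [48, 45, 41, 29, 26, 36, 50, 45, 51, 51, 48, 49, 47, 43, 49, 64, 58, 22, 11, 7]
214 [50, 46, 46, 46, 45, 42, 29, 29, 40, 48, 45, 52, 46, 44, 48, 39, 37, 27, 16, 9]
218 [57, 52, 46, 47, 46, 49, 47, 44, 39, 24, 33, 38, 49, 50, 46, 47, 49, 46, 38, 37]
222 [35, 44, 55, 57, 52, 47, 44, 44, 50, 48, 44, 28, 28, 31, 48, 48, 49, 49, 46, 45]
[[205.31993209 140.68699657]
 [203.48815984 219.3351913 ]
 [204.54007215 174.47294004]]
```

```bash
python3 -m jog '[[[0,0.001,0.01,0,0,0],[0,0,0.006,0,0,0],[0,0,0.003,0,0,0],[0,0,0,0,0,0]]]'; python3 -m jog '[[[0,0,0.002,0,0,0],[0,0,0,0,0,0]]]';python3 -m jog '[[[0,0,0.001,0,0,0],[0,0,0,0,0,0]]]'
```

```text
clock: 15.92
tool_pos: [0.5112, 0.2638, 0.1029]
eef_rot: [-0.001, 1.0, -0.0, -0.0]
contact_force: [0.2, -0.3, -2.7]
opening: 0.283
finger_force: 30.0
clock: 16.18
tool_pos: [0.5114, 0.2639, 0.1012]
eef_rot: [-0.001, 1.0, 0.0, 0.0]
contact_force: [0.1, 0.2, -2.3]
opening: 0.283
finger_force: 30.0
clock: 16.42
tool_pos: [0.5115, 0.2638, 0.1006]
eef_rot: [-0.001, 1.0, 0.0, 0.0]
contact_force: [-0.4, -0.5, 2.2]
opening: 0.284
finger_force: 30.0
```

```bash
python3 -m jog '[[[0,0,0,0,0,0],[0,0,0,0,0,0],[-0.003,0,0,0,0,0],[-0.006,0,0,0,0,0],[-0.006,0,0,0,0,0],[-0.003,0,0,0,0,0],[0,0,0,0,0,0]]]' 0.015 8
```

```text
clock: 17.3
tool_pos: [0.5253, 0.2638, 0.0998]
eef_rot: [-0.002, 1.0, -0.001, -0.004]
contact_force: [-8.6, -0.8, 7.4]
opening: 0.293
finger_force: 8.0
```

```bash
python3 -m jog '[[[-0.004,0,0,0,0,0],[-0.006,0,0,0,0,0],[-0.006,0,0,0,0,0],[-0.005,0,0,0,0,0],[-0.003,0,0,0,0,0],[-0.002,0,0,0,0,0],[0,0,0,0,0,0]]]'
```

```text
clock: 18.18
tool_pos: [0.5509, 0.2638, 0.0998]
eef_rot: [-0.002, 1.0, -0.001, -0.004]
contact_force: [-8.7, -1.3, 6.7]
opening: 0.287
finger_force: 8.0
```

```bash
python3 - <<'E'
from h import *
t=snapshot("top");s=snapshot("side")
a=cv2.resize(t["frame"][100:230,150:250],None,fx=4,fy=4);b=cv2.resize(s["frame"][70:200,235:345],None,fx=3.6,fy=4)
cv2.imwrite("pics/g4.png",np.hstack([a,b])[:,:,::-1])
for m in(.43,.44,.45,.46):print(m,proj(t,[[m,.264,.105]]),proj(s,[[m,.264,.105]]))
E
```

```text
0.43 [[206.18981292 207.06469473]] [[271.57020501 143.85386216]]
0.44 [[206.27906269 203.15783351]] [[274.64126632 143.06366806]]
0.45 [[206.36797798 199.2595579 ]] [[277.70101167 142.27610005]]
0.46 [[206.45656065 195.36982522]] [[280.74954236 141.4911351 ]]
```

View pics/g4.png

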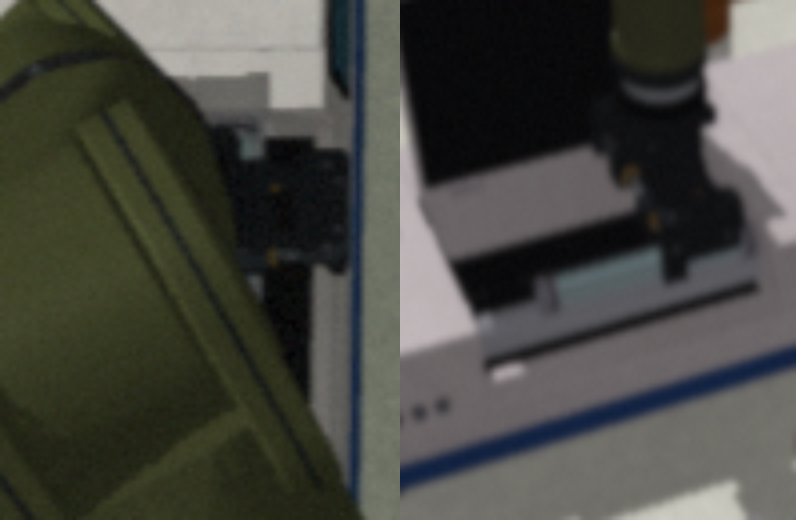

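The side view shows the tube's near end at about pixel (274,143), which is x ≈ 0.438 and matches the tool's travel. The tube is therefore sliding with the grip and has about 20 mm to go. I'll ease the downward press and continue.

```bash
python3 -m jog '[[[0,0,-0.001,0,0,0],[-0.003,0,0,0,0,0],[-0.004,0,0,0,0,0],[-0.004,0,0,0,0,0],[-0.002,0,0,0,0,0],[0,0,0,0,0,0]]]'
```

```text
clock: 19.02
tool_pos: [0.5688, 0.264, 0.1012]
eef_rot: [-0.001, 1.0, 0.0, 0.0]
contact_force: [0.4, 0.0, -2.4]
opening: 0.292
finger_force: 8.0
```

```bash
python3 -m jog '[[[-0.001,0,0.0005,0,0,0],[-0.001,0,0,0,0,0],[-0.001,0,0,0,0,0],[0,0,0,0,0,0]]]'; python3 -m jog '[[[-0.001,0,0,0,0,0],[-0.001,0,0,0,0,0],[0,0,0,0,0,0]]]'
```

```text
clock: 19.52
tool_pos: [0.5715, 0.264, 0.1007]
eef_rot: [-0.001, 1.0, 0.0, 0.0]
contact_force: [-0.3, 0.4, -1.7]
opening: 0.296
finger_force: 8.0
clock: 19.9
tool_pos: [0.5736, 0.264, 0.1008]
eef_rot: [-0.001, 1.0, 0.0, 0.0]
contact_force: [0.5, -0.3, -1.5]
opening: 0.292
finger_force: 8.0
```

```bash
python3 -m jog '[[[-0.001,0,0,0,0,0],[-0.001,0,0,0,0,0],[0,0,0,0,0,0]]]'; python3 -m jog '[[[-0.001,0,0,0,0,0],[-0.001,0,0,0,0,0],[0,0,0,0,0,0]]]'
```

```text
clock: 20.27
tool_pos: [0.5756, 0.264, 0.1007]
eef_rot: [-0.001, 1.0, 0.0, 0.0]
contact_force: [1.0, -1.2, -1.7]
opening: 0.29
finger_force: 8.0
clock: 20.65
tool_pos: [0.5769, 0.2641, 0.1007]
eef_rot: [-0.001, 1.0, -0.0, -0.0]
contact_force: [-2.8, -0.3, -1.2]
opening: 0.292
finger_force: 8.0
```

```bash
python3 -m jog '[[[-0.001,0,0,0,0,0],[-0.001,0,0,0,0,0],[0,0,0,0,0,0]]]'; python3 -m jog '[[[-0.001,0,0,0,0,0],[-0.001,0,0,0,0,0],[0,0,0,0,0,0]]]'
```

```text
clock: 21.02
tool_pos: [0.577, 0.2641, 0.1006]
eef_rot: [-0.001, 1.0, -0.001, -0.002]
contact_force: [-6.1, -1.5, 2.6]
opening: 0.287
finger_force: 8.0
clock: 21.4
tool_pos: [0.5773, 0.264, 0.1005]
eef_rot: [-0.002, 1.0, -0.001, -0.004]
contact_force: [-9.5, -1.4, 6.9]
opening: 0.296
finger_force: 8.0
```

```bash
python3 -m jog '[[[0.002,0,0,0,0,0],[0,0,0,0,0,0],[0,0,0,0,0,0],[0,0,-0.01,0,0,0],[0,0,-0.03,0,0,0],[0.04,0,-0.03,0,0,0],[0.05,0,0,0,0,0],[0.05,0,0,0,0,0],[0.025,0,0,0,0,0],[0,0,0,0,0,0]]]' 0.05
python3 - <<'E'
from h import *
s=snapshot("side");t=snapshot("top")
x0,y0,x1,y1=262,110,330,155
f=s["frame"][y0:y1,x0:x1].astype(int);m=(f[:,:,1]-f[:,:,0]>8)&(f[:,:,1]>70)
for r in m[::2]:print("".join("#" if v else "." for v in r))
for m in(.458,.472,.555,.63):print(m,proj(s,[[m,.264,.105]]))
E
```

```text
clock: 22.65
tool_pos: [0.4132, 0.2641, 0.1716]
eef_rot: [-0.002, 1.0, 0.0, 0.0]
contact_force: [1.6, -0.3, -0.0]
opening: 0.567
finger_force: 0.0
....................................................................
....................................................................
....................................................................
....................................................................
....................................................................
....................................................................
....................................................................
....................................................................
....................................................................
...........................................................#########
...................................................#################
............................................#######################.
....................................#######################.#.......
............................########################................
.........................###################........................
..........................##########.#..............................
............................#.......................................
....................................................................
....................................................................
....................................................................
....................................................................
....................................................................
....................................................................
0.458 [[280.14072858 141.64792094]]
0.472 [[284.39311658 140.55258113]]
0.555 [[309.16987313 134.15955952]]
0.63 [[330.95094903 128.52402926]]
```

```bash
python3 -m jog '[[[0,0,0.03,0,0,0],[0,0,0.025,0,0,0],[0,0,0.013,0,0,0],[0,0,0,0,0,0],[-0.008,0,0,0,0,0],[-0.008,0,0,0,0,0],[-0.006,0,0,0,0,0],[0,0,0,0,0,0]]]' 0 10; python3 -m jog '[[[-0.003,0,0,0,0,0],[-0.003,0,0,0,0,0],[-0.003,0,0,0,0,0],[0,0,0,0,0,0]]]'
```

```text
clock: 23.75
tool_pos: [0.4373, 0.2637, 0.103]
eef_rot: [-0.001, 1.0, 0.0, 0.0]
contact_force: [0.1, -0.3, -0.6]
opening: 0.006
finger_force: 0.0
clock: 24.25
tool_pos: [0.4456, 0.2637, 0.1027]
eef_rot: [-0.001, 1.0, 0.0, 0.0]
contact_force: [-0.4, 0.6, -0.3]
opening: 0.005
finger_force: 0.0
```

```bash
python3 -m jog '[[[-0.002,0,0,0,0,0],[-0.002,0,0,0,0,0],[0,0,0,0,0,0]]]'; python3 -m jog '[[[-0.002,0,0,0,0,0],[-0.002,0,0,0,0,0],[0,0,0,0,0,0]]]'
```

```text
clock: 24.62
tool_pos: [0.4496, 0.2638, 0.1027]
eef_rot: [-0.001, 1.0, 0.0, 0.0]
contact_force: [-0.0, 0.6, 0.6]
opening: 0.005
finger_force: 0.0
clock: 25.0
tool_pos: [0.45, 0.2637, 0.1026]
eef_rot: [-0.002, 1.0, -0.001, -0.003]
contact_force: [-7.0, -0.5, 5.9]
opening: 0.006
finger_force: 3.7
```

```bash
python3 -m jog '[[[-0.002,0,0,0,0,0],[0,0,0,0,0,0]]]'; python3 -m jog '[[[-0.002,0,0,0,0,0],[0,0,0,0,0,0]]]'
```

```text
clock: 25.25
tool_pos: [0.4501, 0.2636, 0.1025]
eef_rot: [-0.003, 1.0, -0.001, -0.004]
contact_force: [-11.6, 0.7, 8.0]
opening: 0.003
finger_force: 5.7
clock: 25.5
tool_pos: [0.4501, 0.2636, 0.1025]
eef_rot: [-0.003, 1.0, -0.002, -0.006]
contact_force: [-14.8, 0.4, 11.5]
opening: 0.003
finger_force: 7.7
```

The push from the rear met a rigid stop at 15 N with no motion, and the tube's near end is at about 0.459, so it is home. Now I'll back off, rise, and locate the tab from the first pictures.

```bash
python3 -m jog '[[[0.01,0,0,0,0,0],[0.005,0,-0.02,0,0,0],[0,0,-0.05,0,0,0],[0,0,-0.055,0,0,0],[0,0,-0.055,0,0,0],[0,0,-0.055,0,0,0],[0,0,-0.055,0,0,0],[0,0,-0.02,0,0,0],[0,0,0,0,0,0]]]'
python3 - <<'E'
from h import *
t=snapshot("top");s=snapshot("side")
T=cv2.imread("pics/top0.png");S=cv2.imread("pics/side0.png")
g=T.max(2)
for r in range(142,192,5):print(r,g[r,84:118].tolist())
x=lambda c,r,z:plane(t,(c,r),z).round(3)
for c in(92,98,104):print(c,x(c,166,.33),x(c,166,.305))
print(x(98,148,.32),x(98,184,.32))
for P in([.5,.443,.329],[.5,.4395,.317],[.5,.449,.329],[.46,.443,.329],[.54,.443,.329]):print(P,proj(t,[P]),proj(s,[P]))
g=S.max(2)
for r in range(45,68,3):print(r,g[r,252:292].tolist())
E
```

```text
clock: 26.62
tool_pos: [0.4433, 0.264, 0.4141]
eef_rot: [-0.001, 1.0, 0.001, 0.002]
contact_force: [-0.8, -0.1, -0.8]
opening: -0.0
finger_force: 0.0
142 [52, 52, 54, 69, 96, 101, 105, 102, 96, 100, 102, 104, 102, 109, 103, 107, 108, 104, 108, 132, 164, 171, 174, 173, 173, 171, 174, 176, 175, 172, 174, 174, 173, 175]
147 [51, 50, 48, 49, 51, 51, 62, 92, 105, 89, 85, 89, 67, 48, 45, 49, 59, 77, 99, 135, 155, 126, 110, 108, 113, 157, 175, 175, 177, 178, 179, 176, 174, 174]
152 [51, 53, 50, 53, 49, 49, 52, 66, 84, 89, 84, 84, 60, 46, 36, 39, 37, 42, 43, 41, 60, 87, 92, 92, 99, 157, 177, 176, 179, 178, 179, 178, 180, 182]
157 [51, 54, 50, 53, 52, 53, 66, 90, 94, 90, 91, 83, 59, 44, 40, 42, 39, 39, 38, 45, 70, 90, 91, 91, 96, 155, 178, 178, 177, 177, 176, 177, 178, 179]
162 [52, 54, 56, 70, 92, 104, 103, 102, 91, 89, 90, 70, 51, 41, 42, 39, 41, 36, 38, 44, 81, 90, 94, 92, 102, 157, 175, 176, 182, 180, 181, 178, 178, 178]
167 [177, 180, 174, 183, 183, 185, 184, 180, 119, 90, 88, 67, 45, 38, 40, 37, 42, 37, 42, 50, 84, 93, 92, 104, 162, 178, 185, 180, 180, 186, 180, 184, 181, 180]
172 [181,
[... 1893 characters left out ...]
179]
57 [99, 101, 101, 101, 92, 78, 64, 61, 62, 65, 69, 76, 82, 95, 112, 121, 125, 129, 141, 158, 166, 167, 168, 170, 176, 177, 174, 170, 167, 162, 154, 147, 139, 131, 119, 109, 103, 96, 85, 73]
60 [165, 171, 175, 179, 182, 181, 177, 173, 171, 173, 179, 178, 176, 173, 170, 165, 157, 148, 140, 132, 119, 109, 102, 91, 80, 69, 63, 55, 49, 40, 32, 27, 21, 19, 13, 13, 12, 10, 11, 9]
63 [169, 164, 155, 146, 137, 127, 117, 108, 102, 92, 81, 70, 63, 55, 46, 36, 29, 23, 20, 15, 15, 14, 10, 12, 11, 9, 10, 10, 8, 10, 9, 9, 7, 10, 12, 10, 10, 11, 9, 9]
66 [44, 36, 29, 22, 18, 16, 13, 13, 12, 11, 11, 7, 9, 10, 12, 10, 10, 11, 7, 11, 8, 13, 12, 8, 8, 10, 11, 11, 9, 9, 10, 11, 10, 10, 11, 11, 12, 11, 8, 9]
```

```bash
python3 -m jog '[[[-0.011,0.03,0,0,0,0],[-0.011,0.049,0,0,0,0],[-0.011,0.049,0,0,0,0],[-0.011,0.049,0,0,0,0],[-0.01,0.049,0,0,0,0],[0,0,0,0,0,0],[0,0,0.03,0,0,0],[0,0,0.04,0,0,0],[0,0,0.025,0,0,0],[0,0,0.007,0,0,0],[0,0,0,0,0,0]]]'; python3 -m jog '[[[0,-0.008,0,0,0,0],[0,-0.008,0,0,0,0],[0,-0.008,0,0,0,0],[0,0,0,0,0,0]]]'
```

```text
clock: 28.1
tool_pos: [0.496, 0.4892, 0.3106]
eef_rot: [-0.001, 1.0, -0.0, -0.0]
contact_force: [0.3, 0.1, 1.0]
opening: 0.004
finger_force: 0.0
clock: 28.6
tool_pos: [0.4965, 0.4648, 0.3112]
eef_rot: [-0.0, 1.0, -0.0, 0.0]
contact_force: [0.9, -0.1, -0.5]
opening: -0.0
finger_force: 0.0
```

```bash
python3 -m jog '[[[0,-0.01,0,0,0,0],[0,-0.012,0,0,0,0],[0,-0.014,0,0,0,0],[0,-0.014,0,0,0,0],[0,0,0,0,0,0]]]'; python3 -m jog '[[[0,-0.014,0,0,0,0],[0,-0.014,0,0,0,0],[0,-0.014,0,0,0,0],[0,-0.014,0,0,0,0],[0,-0.014,0,0,0,0],[0,0,0,0,0,0]]]'
```

```text
clock: 29.22
tool_pos: [0.4967, 0.4133, 0.3106]
eef_rot: [0.0, 1.0, -0.001, 0.0]
contact_force: [0.1, -0.5, 0.2]
opening: 0.008
finger_force: 0.0
clock: 29.98
tool_pos: [0.4968, 0.344, 0.3108]
eef_rot: [-0.0, 1.0, -0.001, 0.0]
contact_force: [0.1, -1.3, -1.5]
opening: 0.007
finger_force: 0.0
```

```bash
python3 -m jog '[[[0,-0.012,0,0,0,0],[0,-0.012,0,0,0,0],[0,-0.01,0,0,0,0],[0,0,0,0,0,0],[0,0,-0.03,0,0,0],[0,0,-0.04,0,0,0],[0,0,0,0,0,0],[0,0,0,0,0,0],[0,0,0,0,0,0],[0,0,0,0,0,0],[0,0,0,0,0,0],[0,0,0,0,0,0]]]'; python3 -m jog '[[[0,-0.04,0,0,0,0],[0,-0.05,0,0,0,0],[0,-0.05,0,0,0,0],[0,-0.05,0,0,0,0],[0,-0.05,0,0,0,0],[0,-0.05,0,0,0,0],[0,0,0,0,0,0],[0,0,0,0,0,0],[0,0,0,0,0,0],[0,0,0,0,0,0],[0,0,0,0,0,0],[0,0,0,0,0,0]]]'
python3 - <<'E'
from h import *
s=snapshot("side");t=snapshot("top")
a=cv2.resize(t["frame"][60:290,40:500],(600,300));b=cv2.resize(s["frame"][40:340,190:490],(300,300))
b=cv2.resize(s["frame"][40:240,190:490],(450,300))
cv2.imwrite("pics/g5.png",np.vstack([a,np.pad(b,((0,0),(0,150),(0,0)))])[:,:,::-1])
E
```

```text
clock: 31.48
tool_pos: [0.4962, 0.3118, 0.3805]
eef_rot: [-0.001, 1.0, -0.0, -0.0]
contact_force: [0.1, -0.4, -0.5]
opening: 0.006
finger_force: 0.0
clock: 32.98
tool_pos: [0.4969, 0.0221, 0.3807]
eef_rot: [-0.001, 1.0, 0.0, -0.0]
contact_force: [0.3, 0.6, -0.1]
opening: 0.006
finger_force: 0.0
```

View pics/g5.png

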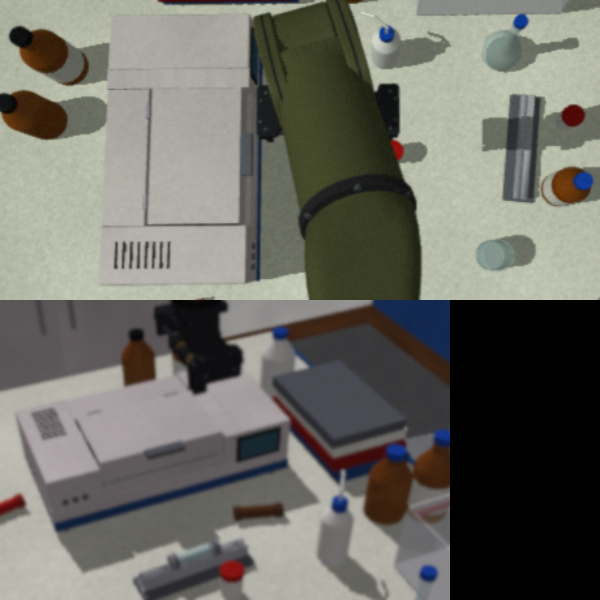

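The last view shows the lid flush and shut, with its tab at the front edge near (165,450). The short tube lies on rest_b at (195,553), everything else stands where it was, and the robot is clear. I'm handing the job in.

```bash
python3 -c "
from plant import *
print(finish_job())"
```

```text
the job is handed in; nothing more can be done
None
```

The job is handed in at about 33 s: the short tube lies on the empty rest, the long tube is home against the stop (a gentle 15 N push didn't move it), the lid is shut, and nothing else on the bench was seen to have moved.

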